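# Load a photometer by cap colour, then hold its shutter slide at the line

## Robot

A 6-joint arm with a two-finger parallel gripper is mounted at the origin on the work surface. World frame = base frame: x ahead of the robot, y to its left, z up, the work surface at z = 0. Lengths are in m, angles in rad, forces in N, time in s.
With the tool pointing down it reaches from about 0.4 to 0.825 m from the base axis. Payload 7 kg.
Tool frame: the origin (TCP) lies on the centre line of the jaws, within the pads' length; the fingertips stand tip_reach ahead of it and the grasp point (between the pads) is the TCP (tip_reach is the distance from the TCP to the fingertips, in m); z points along the fingers, y is the line along which they close (so a half turn about z gives the same grasp; the last joint's range is limited). The gripper opens to 88 mm and grips with 3 to 60 N. Pads are 19 mm wide; open, the fingers measure 130 mm over their backs; the gripper's body (78 mm by 193 mm) begins 47 mm behind the grasp point.
Start: joints at [1.575, 0.359, 0.012, 0, -1.224, -0.288], TCP at [0.189, 0.648, 0.246] pointing down, gripper open.
Joint ranges: [-3.07, 3.07], [-1.43, 2.12], [-1.02, 1.25], [-3.03, 1.67], [-3.05, -0], [-3.03, 3.03]. Speed limits (rad/s): [2.39, 2.39, 3.01, 3.14, 3.14, 3.14].

## Interface

Orientations are given as [roll, pitch, yaw] about the fixed x, y, z axes, in that order (R = Rz(yaw) Ry(pitch) Rx(roll)).
In Python, from station import get_state, grab_frame, calibration, job_done, find_in, mark_of, tip_reach gives the robot as it stands.
- The arm moves only by the shell command python3 -m handwheel 'ROWS' [OPENING] [FORCE]. ROWS is JSON, a list of rows, each an object with "delta_pos": the shift along the world's x, y, z in units of 30 mm (1.0 is 30 mm), a list of three; "dr": the turn, a rotation vector about the world's x, y, z in degrees, a list of three. In form: [{"delta_pos": [tx, ty, tz], "dr": [rx, ry, rz]}, ...]. A call has 1 to 10 rows; each row shifts and turns the commanded pose from where the row before left it; what a row does not reach is not made up. A row lasts 1/10 s, in which the tool goes at most 50 mm and 8.59 degrees, less where a joint would pass 70% of its speed; a pose out of reach is approached as far as the arm can. A call is refused whole if a number of a shift passes 1 or a number of a turn 8.59, either way. A call with a gripper value outside its range is refused whole. OPENING is the closure, from -1 (fully open) to 1 (shut), set as the call begins (- or left out, the last holds). The fingers move at their own pace and stop on an object; FORCE is the grip in N (left out, the last holds). Time passes only in rows, so rows that do not move let the fingers close. It gives the time, the measured TCP pose, the force, the opening and the grip force at its end, in the units of the state.
- get_state(): the state, without advancing time (a new reading comes with each control period).
- grab_frame(name): name is "side" or "top"; returns the picture (480x640x3 uint8, red, green, blue); there is no depth.
- calibration(name): a dict with "fx", "fy", "cx", "cy" (pixels), "k1" (the pictures are not rectified: a ray, as slopes to the right and down, at radius r is drawn at 1 + k1 r^2 times it, then the intrinsics apply), "extrinsics" (4x4, takes a point from world to camera coordinates). Camera axes: x right, y down, z forward; pixel columns grow to the right and rows downward; lengths in m; the calibration is good to about 2 mm. A picture is of the moment at which its call begins. calibration takes no time and is no camera call.
- job_done(): hands the job in; it is judged then, once.
Trained networks look in the newest picture that a camera, given by its name, has taken for a name from the list of things; names that differ only in an ending like _2 or _b are one class to them, and where a whole thing is asked for, a point or a joint stands for the part that bears it (a point fixed in the world has none). Each returns a list of dicts, best first, with "conf" (0 to 1); they miss things now and then, are a little off and sometimes report something else, mostly with a low value. They report only what shows in the picture. A call takes as long as a camera call. They do not tell look-alikes from the thing itself.
- find_in(camera, query): "location" ([column, row] in pixels, amid what is visible of it).
- mark_of(camera, query): "location" ([column, row] in pixels: a listed point, or the origin of a listed thing).
The state is a dict: "t": time; "q": joint angles; "qd": joint speeds; "joint_efforts": joint torques, N m; "eef_pos": TCP position; "ee_rot": TCP orientation; "force": force on the tool from outside, world axes, zero at the start; "moment": the same for the moment, N m; "width": finger opening in m; "gripper_force": force on a finger pad.
Only numpy, scipy, OpenCV 4.12 (cv2) and the standard library are available. Lean on these libraries where they do the work, as an engineer would, in place of code of your own. Each camera call takes 0.05 s, during which the arm holds its last target. There are 200 camera calls.

## Task

Load the bench photometer with its glass standards: stand the blue-capped one fully down in the blue-ringed well and the yellow-capped one fully down in the yellow-ringed well, setting them in without dropping them, and leave the red-capped one in the stand and the other things on the bench alone. Only when both wells are filled (stray room light harms the detector) pull the spring-return shutter slide at the front out until its white line has just come out at the housing's front edge, no farther. Finish while still holding the slide there, as it springs shut if let go.

Things in the scene. Friction and masses are not known exactly. Their poses are not given: they have to be found in the camera images.
- blue_center (a point): Solid glass reference standard, a rod 24 mm in diameter under a tall ribbed blue grip cap 27 mm in diameter and 34 mm high; 78 mm high in all, about 65 g. The point is its centre, 39 mm above its foot and below its top, z along it, upwards; the cap spans from 5 mm to 39 mm above this point, so grip it round the cap about 25 mm above the point. It starts upright in one of the stand's three holes (which one varies). 
- yellow_center (a point): Solid glass reference standard, a rod 24 mm in diameter under a tall ribbed yellow grip cap 27 mm in diameter and 34 mm high; 78 mm high in all, about 65 g. The point is its centre, 39 mm above its foot and below its top, z along it, upwards; the cap spans from 5 mm to 39 mm above this point, so grip it round the cap about 25 mm above the point. It starts upright in one of the stand's three holes (which one varies). 
- red_center (a point): Solid glass reference standard, a rod 24 mm in diameter under a tall ribbed red grip cap 27 mm in diameter and 34 mm high; 78 mm high in all, about 65 g. The point is its centre, 39 mm above its foot and below its top, z along it, upwards; the cap spans from 5 mm to 39 mm above this point, so grip it round the cap about 25 mm above the point. It starts upright in one of the stand's three holes (which one varies). It stays there.
- std_blue: The same blue-capped standard, origin at the centre of its foot.
- std_yellow: The same yellow-capped standard, origin at the centre of its foot.
- stand: White plastic stand fixed to the bench, 80 x 220 x 30 mm high, with three holes 28 mm wide and 22 mm deep in a row along its y axis, 72 mm apart, the middle one at its centre. Origin at the centre of its underside, z up; the long side lies along y.
- photometer: Grey bench photometer, fixed: 200 mm deep (its x), 240 mm wide (its y), top deck 85 mm high, with a console at the back (from 35 mm behind its origin) rising to 115 mm. Origin at the centre of its underside, 100 mm behind its front face; its x axis points from the front face to the back, z up. Both wells open in the deck near the front; the shutter slide comes out of the front face.
- well_blue (a point): Centre of the floor of the well with the blue ring round its mouth. The well is a round hole 28 mm wide and 40 mm deep, its mouth in the deck straight above this point (axes as the photometer's). The ring is 41 mm across. A standard standing in it has its centre 39 mm above this point and its cap clear above the deck.
- well_yellow (a point): The same for the well with the yellow ring, 84 mm from the blue one along the photometer's -y.
- shutter (a joint): How far the slide is out, in m: 0 shut (start), 0.070 end stop. It slides out of the front face along the photometer's -x; a spring pulls it home with 3 N when shut, 8 N at the line. The 4 mm white line across the dark, flat blade lies 36 to 40 mm behind the face when shut: it has just come fully out at 0.040, the place to hold. Red paint past it starts to show at 0.045, too far.
- shutter_tab (a point): Centre of the gripping part of the slide's upright orange finger tab: a plate 9 mm thick along the slide's travel, 36 mm wide across it, standing at the outer end of the blade. The tab's top is 16 mm above this point, the blade's top 32 mm below it. When shut the gap between the tab and the front face is 55 mm. Axes as the photometer's: pinch it from above, one finger in front and one behind (closing along x), then pull along -x.
- meter: Hand-held meter lying on the bench, 160 x 90 x 36 mm, black with yellow ends. To be left alone.
- driver: Screwdriver lying on the bench, 170 mm long, red handle. To be left alone.
- jar: Small amber jar with black cap, 56 mm wide, 75 mm high. To be left alone.
Not all that is in view belongs to the job. Of the things shaped like the std_yellow, the yellow one is meant. There is more than one size of the std_blue; the job needs the larger.

How it is judged:
By the outcome, as a careful person would: the job done as asked, in the order asked, and still so for the second after the job is handed in, while the arm keeps its last pose, push and grip.
It also fails if it takes over 64 s, if anything falls off the work surface, if the arm or the gripper's body presses on something with over 40 N, if the wrist force passes 120 N, or if a joint passes its speed limit or range.

## Working session

There is one attempt and no reset: what is moved stays moved. The work goes in short steps, Python scripts to look and compute and a shell command to move; the robot and the scene stay as the last step left them, time stands still between calls to the robot, and variables do not carry over. Pictures are saved under pics/ and viewed, at most 10 in all, crops included, and the job is handed in when it is done.

```bash
mkdir -p pics; ls; cat > h.py <<'E'
import numpy as np, cv2
from station import *
def cam(n):
    c=calibration(n); return c,np.array(c["extrinsics"])
def ray(n,p):
    c,T=cam(n); d=np.array([(p[0]-c["cx"])/c["fx"],(p[1]-c["cy"])/c["fy"]]); u=d.copy()
    for _ in range(20): u=d/(1+c["k1"]*(u@u))
    R=T[:3,:3]; return -R.T@T[:3,3], R.T@np.array([u[0],u[1],1])
def atz(n,p,z):
    o,d=ray(n,p); return o+d*(z-o[2])/d[2]
def proj(n,X):
    c,T=cam(n); v=T[:3,:3]@np.array(X)+T[:3,3]; u=v[:2]/v[2]; u=u*(1+c["k1"]*(u@u)); return np.array([u[0]*c["fx"]+c["cx"],u[1]*c["fy"]+c["cy"]])
def tri(a,b):
    (o1,d1),(o2,d2)=ray(*a),ray(*b); A=np.zeros((3,3));r=np.zeros(3)
    for o,d in((o1,d1),(o2,d2)):
        d=d/np.linalg.norm(d);P=np.eye(3)-np.outer(d,d);A+=P;r+=P@o
    return np.linalg.solve(A,r)
def save(n,f): 
    im=grab_frame(n); cv2.imwrite(f"pics/{f}.png",im[:,:,::-1]); return im
E
python3 - <<'E'
from h import *
np.set_printoptions(precision=4,suppress=True)
s=get_state();print(s,tip_reach)
for n in("top","side"):
    save(n,n+"0"); print(n,ray(n,(320,240)))
    for q in["blue_center","yellow_center","red_center","well_blue","well_yellow","shutter_tab","photometer","stand"]:
        print(n,q,[(np.round(m["location"],1).tolist(),round(m["conf"],2)) for m in mark_of(n,q)])
E
```

```text
pics
{'t': 0.0, 'q': array([ 1.5751,  0.3594,  0.011 , -0.0004, -1.2241, -0.2881]), 'qd': array([ 0.0002, -0.0011, -0.0008,  0.0002,  0.0006,  0.0001]), 'joint_efforts': array([ -0.0003, -58.272 ,  29.3052,   6.997 ,   0.007 ,  -0.0002]), 'eef_pos': array([0.1889, 0.6475, 0.2446]), 'ee_rot': array([ 3.1399, -0.0001, -0.2839]), 'force': array([ 1.5036,  0.3565, -0.1385]), 'moment': array([ 0.0284, -0.0007,  0.0299]), 'gripper_force': 0.0, 'width': 0.08772440625441384} 0.019
top (array([ 0.3495, -0.0388,  1.1395]), array([ 0.1914, -0.0063, -0.9817]))
top blue_center [([203.3, 304.5], 0.51), ([202.8, 258.6], 0.45)]
top yellow_center [([143.6, 206.5], 0.71), ([144.3, 244.5], 0.69)]
top red_center [([175.0, 253.1], 0.52)]
top well_blue [([318.3, 219.9], 0.67)]
top well_yellow [([357.2, 216.8], 0.79), ([206.5, 261.7], 0.22)]
top shutter_tab [([342.6, 264.7], 0.92)]
top photometer [([334.8, 203.6], 0.61)]
top stand [([182.2, 258.2], 0.64)]
side (array([0.0111, 0.5345, 0.6274]), array([ 0.5772, -0.6047, -0.5489]))
side blue_center [([241.1, 334.1], 0.9), ([276.1, 369.9], 0.62), ([167.1, 369.6], 0.39)]
side yellow_center [([131.7, 350.6], 0.73), ([165.1, 369.5], 0.68)]
side red_center [([209.0, 347.6], 0.91)]
side well_blue [([305.7, 253.7], 0.92), ([168.3, 366.7], 0.51)]
side well_yellow [([325.6, 236.3], 0.64), ([245.6, 348.6], 0.57)]
side shutter_tab [([356.4, 252.4], 0.86), ([167.0, 370.7], 0.74)]
side photometer [([302.4, 253.1], 0.66)]
side stand [([211.6, 371.0], 0.62)]
```

View pics/top0.png

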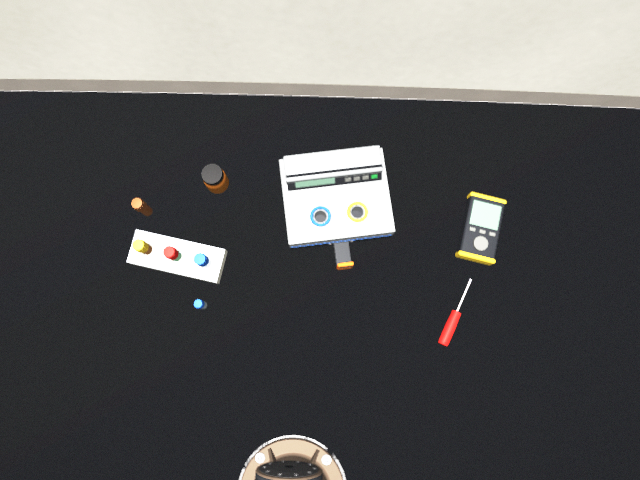

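View pics/side0.png

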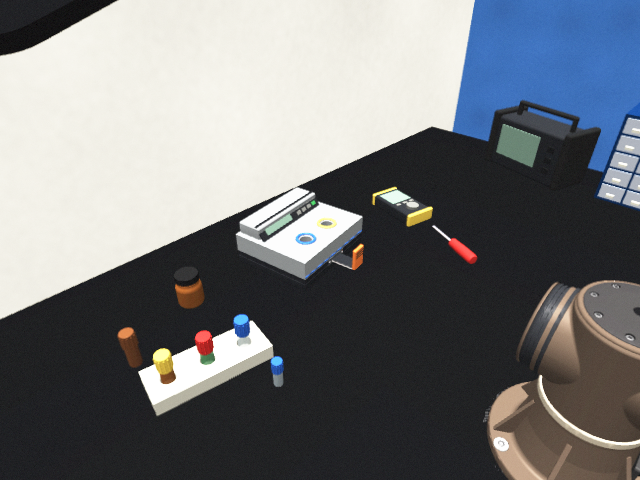

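```bash
cat >> h.py <<'E'
from scipy.optimize import least_squares
def mask(im,lo,hi,s=120,v=70):
    h=cv2.cvtColor(im,cv2.COLOR_RGB2HSV); return cv2.inRange(h,(lo,s,v),(hi,255,255))
def blobs(m,near,r=25):
    n,l,st,c=cv2.connectedComponentsWithStats(m)
    b=[i for i in range(1,n) if np.linalg.norm(c[i]-near)<r and st[i,4]>15]
    b=max(b,key=lambda i:st[i,4]); ys,xs=np.where(l==b)
    hull=cv2.convexHull(np.c_[xs,ys].astype(np.float32)); return c[b],st[b],hull
def hc(P):
    h=cv2.convexHull(np.array(P,np.float32)); m=cv2.moments(h); return np.array([m["m10"],m["m01"]])/m["m00"],m["m00"]
def cyl(n,x,y,z0,z1,r):
    a=np.linspace(0,2*np.pi,40,endpoint=False)
    return hc([proj(n,(x+r*np.cos(t),y+r*np.sin(t),z)) for z in {z0,z1} for t in a])
def fitxy(obs,z0,z1,r,x0):
    f=lambda p:np.concatenate([cyl(n,p[0],p[1],z0,z1,r)[0]-c for n,c in obs])
    s=least_squares(f,x0,x_scale=.01,diff_step=1e-4); return s.x,s.fun
E
python3 - <<'E'
from h import *
np.set_printoptions(precision=4,suppress=True)
I={n:grab_frame(n) for n in("top","side")}
H={"blue":(95,125),"yellow":(20,34),"red":(0,8),"orange":(5,20)}
def go(name,col,pt,ps,z0,z1,r):
    o=[]
    for n,p in(("top",pt),("side",ps)):
        c,st,h=blobs(mask(I[n],*H[col]),np.array(p)); c2=hc(h)[0]; o.append((n,c2)); print(name,n,c2,st)
    x0=atz("top",pt,z1)[:2]
    for k in(o[:1],o[1:],o):
        x,f=fitxy(k,z0,z1,r,x0); print("   ",x,f,[cyl(n,*x,z0,z1,r)[1] for n,_ in k])
    return x
go("blue","blue",(202,259),(241,328),.052,.086,.0135)
go("yellow","yellow",(142,245),(163,362),.052,.086,.0135)
go("red","red",(172,253),(205,343),.052,.086,.0135)
go("wb","blue",(319,217),(306,239),.085,.085,.0205)
go("wy","yellow",(357,212),(327,224),.085,.085,.0205)
t=[(n,blobs(mask(I[n],5,24),np.array(p))) for n,p in(("top",(344,264)),("side",(357,257)))]
print(t[0][1][:2],t[1][1][:2]); print("tab",tri(("top",(342.6,264.7)),("side",(356.4,252.4))),tri(*[(n,b[0]) for n,b in t]))
a=cv2.resize(I["top"][190:280,270:400],None,fx=3,fy=3,interpolation=cv2.INTER_CUBIC)
b=cv2.resize(I["side"][190:280,270:400],None,fx=3,fy=3,interpolation=cv2.INTER_CUBIC)
cv2.imwrite("pics/crop1.png",np.hstack([a,b])[:,:,::-1])
E
```

```text
blue top [203.1183 260.6022] [198 254  10  12  42]
blue side [241.1549 324.8726] [233 314  17  23 320]
    [0.5036 0.2158] [ 0. -0.] [160.50383083766792]
    [0.5078 0.2198] [ 0. -0.] [333.94893267634325]Traceback (most recent call last):
  File "<stdin>", line 13, in <module>
  File "<stdin>", line 11, in go
  File "h.py", line 35, in fitxy
    s=least_squares(f,x0,x_scale=.01,diff_step=1e-4); return s.x,s.fun
    return func(*args, **kwargs)
    result = trf(vector_fun.fun, vector_fun.jac, x0, f0, J0, lb, ub, ftol, xtol,
                 gtol, max_nfev, x_scale, loss_function, tr_solver,
                 tr_options.copy(), verbose, callback=callback_wrapped)
    return trf_no_bounds(
        fun, jac, x0, f0, J0, ftol, xtol, gtol, max_nfev, x_scale,
        loss_function, tr_solver, tr_options, verbose, callback=callback)
    J = jac(x)
    self._update_jac()
    ~~~~~~~~~~~~~~~~^^
    self.J = self.jac_wrapped(xp_copy(self.x), f0=self.f)
             ~~~~~~~~~~~~~~~~^^^^^^^^^^^^^^^^^^^^^^^^^^^^
    J, dct = approx_derivative(
             ~~~~~~~~~~~~~~~~~^
        self.fun,
     
[... 759 characters left out ...]
^^^^^^^^^^^^^^^^^^^^^^^^
  File "h.py", line 34, in <lambda>
    f=lambda p:np.concatenate([cyl(n,p[0],p[1],z0,z1,r)[0]-c for n,c in obs])
                               ~~~^^^^^^^^^^^^^^^^^^^^^
  File "h.py", line 32, in cyl
    return hc([proj(n,(x+r*np.cos(t),y+r*np.sin(t),z)) for z in {z0,z1} for t in a])
               ~~~~^^^^^^^^^^^^^^^^^^^^^^^^^^^^^^^^^^^
  File "h.py", line 12, in proj
    c,T=cam(n); v=T[:3,:3]@np.array(X)+T[:3,3]; u=v[:2]/v[2]; u=u*(1+c["k1"]*(u@u)); return np.array([u[0]*c["fx"]+c["cx"],u[1]*c["fy"]+c["cy"]])
        ~~~^^^
  File "h.py", line 4, in cam
    c=calibration(n); return c,np.array(c["extrinsics"])
ValueError: time passes only in moves, steps and waits
```

```bash
sed -i 's/^def cam(n):/import functools\n@functools.cache\ndef cam(n):/' h.py
cat > m.py <<'E'
from h import *
np.set_printoptions(precision=4,suppress=True)
I={n:grab_frame(n) for n in("top","side")}
H={"blue":(88,128),"yellow":(20,36),"red":(0,8),"orange":(5,20)}
def go(name,col,pt,ps,z0,z1,r,s=90):
    o=[];A=[]
    for n,p in(("top",pt),("side",ps)):
        c,st,h=blobs(mask(I[n],*H[col],s=s),np.array(p),12); c2=hc(h)[0]; o.append((n,c2 if z0==z1 else c)); A.append((st.tolist()))
    x0=atz("top",pt,z1)[:2]; print(name,A)
    for k in(o[:1],o[1:],o):
        x,f=fitxy(k,z0,z1,r,x0); print("   ",x,f,[cyl(n,*x,z0,z1,r)[1] for n,_ in k])
    return x
E
python3 - <<'E'
from m import *
go("blue","blue",(202,259),(241,328),.052,.086,.0135)
go("yellow","yellow",(142,245),(163,362),.052,.086,.0135)
go("red","red",(172,253),(205,343),.052,.086,.0135)
go("wb","blue",(319,217),(306,239),.085,.085,.0205)
go("wy","yellow",(357,212),(327,224),.085,.085,.0205)
t=[(n,blobs(mask(I[n],5,24),np.array(p))) for n,p in(("top",(344,264)),("side",(357,257)))]
print(t[0][1][:2],t[1][1][:2]); print("tab",tri(("top",(342.6,264.7)),("side",(356.4,252.4))),tri(*[(n,b[0]) for n,b in t]))
r=lambda c:cv2.resize(c,None,fx=3,fy=3,interpolation=cv2.INTER_CUBIC)
a=np.hstack([r(I["top"][190:280,270:400]),r(I["side"][190:280,270:400])])
b=np.hstack([r(I["top"][225:315,115:245]),r(I["side"][305:395,145:275])])
cv2.imwrite("pics/crop1.png",np.vstack([a,b])[:,:,::-1])
E
```

```text
blue [[195, 254, 14, 12, 78], [233, 314, 17, 24, 334]]
    [0.5048 0.2192] [-0. -0.] [160.9527316535823]
    [0.5073 0.22  ] [-0.  0.] [334.33188900747336]
    [0.5061 0.2199] [-0.2557 -0.5726  0.4661  0.3054] [161.05187952169217, 334.8038552624639]
yellow [[136, 240, 13, 13, 77], [152, 348, 21, 27, 311]]
    [0.5296 0.3542] [-0.  0.] [178.0249007055536]
    [0.53   0.3626] [ 0. -0.] [423.6386876311153]
    [0.5304 0.3599] [-2.458  -0.4092  1.3288 -1.024 ] [178.71243190474343, 421.093995798612]
red [[164, 247, 14, 13, 141], [195, 330, 19, 25, 366]]
    [0.5195 0.2909] [-0.  0.] [170.18936303304508]
    [0.5208 0.2904] [-0. -0.] [372.1288488348946]
    [0.5201 0.2907] [ 0.1063 -0.2536  0.0898  0.2834] [170.16083609731868, 372.6442687336821]
wb [[310, 207, 21, 19, 126], [296, 233, 20, 11, 100]]
    [ 0.6103 -0.0442] [0. 0.] [252.2476614525076]
    [ 0.6111 -0.046 ] [ 0. -0.] [137.4879055826459]
    [ 0.6103 -0.0448] [ 0.2364 -0.0121 -0.1524  0.3311] [252.24225672427565, 137.96440578484908]
wy [[347, 202, 21, 20, 109], [317, 223, 19, 5, 27]]
    [ 0.6228 -0.127 ] [0. 0.] [250.41179247875698]
    [ 0.6169 -0.1223] [0. 0.] [119.07561850338243]
    [ 0.6214 -0.1263] [-0.3274  0.5986 -0.2208 -1.293 ] [250.59598659654148, 117.39061687095091]
(array([344.4405, 265.9286]), array([336, 261,  18,   9,  84], dtype=int32)) (array([357.1422, 256.6133]), array([352, 243,  12,  27, 225], dtype=int32))
tab [ 0.5027 -0.0978  0.0714] [ 0.5026 -0.1024  0.0574]
```

View pics/crop1.png

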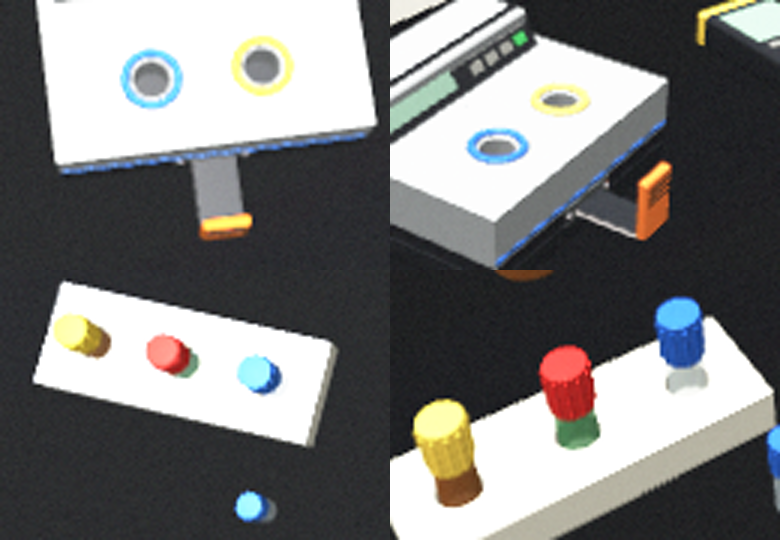

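```bash
for i in 1 2; do python3 -m handwheel '[{"delta_pos":[0.53,-0.71,-0.08],"dr":[0,0,-4.25]},{"delta_pos":[0.53,-0.71,-0.08],"dr":[0,0,-4.25]},{"delta_pos":[0.53,-0.71,-0.08],"dr":[0,0,-4.25]},{"delta_pos":[0.53,-0.71,-0.08],"dr":[0,0,-4.25]},{"delta_pos":[0.53,-0.71,-0.08],"dr":[0,0,-4.25]},{"delta_pos":[0.53,-0.71,-0.08],"dr":[0,0,-4.25]},{"delta_pos":[0.53,-0.71,-0.08],"dr":[0,0,-4.25]},{"delta_pos":[0.53,-0.71,-0.08],"dr":[0,0,-4.25]},{"delta_pos":[0.53,-0.71,-0.08],"dr":[0,0,-4.25]},{"delta_pos":[0.53,-0.71,-0.08],"dr":[0,0,-4.25]}]' -1 20; done
```

```text
t: 2.1
eef_pos: [0.3486, 0.4341, 0.2217]
ee_rot: [-3.141, 0.0, -1.028]
force: [0.2, 0.2, -0.6]
width: 0.0875
gripper_force: 0.0
t: 3.1
eef_pos: [0.5076, 0.2211, 0.1977]
ee_rot: [-3.141, 0.0, -1.77]
force: [-0.3, -0.3, 0.5]
width: 0.0879
gripper_force: 0.0
```

```bash
python3 -m handwheel '[{"delta_pos":[-0.05,-0.04,-0.6],"dr":[0,0,0]},{"delta_pos":[0,0,-0.6],"dr":[0,0,0]},{"delta_pos":[0,0,-0.6],"dr":[0,0,0]},{"delta_pos":[0,0,-0.6],"dr":[0,0,0]},{"delta_pos":[0,0,-0.6],"dr":[0,0,0]},{"delta_pos":[0,0,-0.6],"dr":[0,0,0]},{"delta_pos":[0,0,-0.59],"dr":[0,0,0]},{"delta_pos":[0,0,0],"dr":[0,0,0]}]'
python3 - <<'E'
from h import *
save("side","s1")
E
```

```text
t: 3.9
eef_pos: [0.5043, 0.2198, 0.0698]
ee_rot: [3.139, -0.003, -1.768]
force: [-1.0, 0.7, -0.8]
width: 0.0875
gripper_force: 0.0
```

```bash
python3 -m handwheel '[{"delta_pos":[0,0,0],"dr":[0,0,0]},{"delta_pos":[0,0,0],"dr":[0,0,0]},{"delta_pos":[0,0,0],"dr":[0,0,0]},{"delta_pos":[0,0,0],"dr":[0,0,0]},{"delta_pos":[0,0,0],"dr":[0,0,0]},{"delta_pos":[0,0,0],"dr":[0,0,0]},{"delta_pos":[0,0,0],"dr":[0,0,0]}]' 1 20
```

```text
t: 4.65
eef_pos: [0.5055, 0.2208, 0.0719]
ee_rot: [-3.142, 0.0, -1.767]
force: [0.5, 0.1, 0.2]
width: 0.0369
gripper_force: 0.0
```

```bash
python3 -m handwheel '[{"delta_pos":[0,0,0],"dr":[0,0,0]},{"delta_pos":[0,0,0],"dr":[0,0,0]},{"delta_pos":[0,0,0],"dr":[0,0,0]},{"delta_pos":[0,0,0],"dr":[0,0,0]}]' 1 20
```

```text
t: 5.05
eef_pos: [0.5055, 0.2208, 0.0719]
ee_rot: [-3.142, 0.0, -1.767]
force: [-0.3, -0.4, 1.6]
width: 0.0266
gripper_force: 20.0
```

```bash
python3 -m handwheel '[{"delta_pos":[0,0,0.3],"dr":[0,0,0]},{"delta_pos":[0,0,0.6],"dr":[0,0,0]},{"delta_pos":[0,0,0.75],"dr":[0,0,0]},{"delta_pos":[0,0,0.75],"dr":[0,0,0]},{"delta_pos":[0,0,0.75],"dr":[0,0,0]},{"delta_pos":[0,0,0.75],"dr":[0,0,0]},{"delta_pos":[0.2,-0.5,0.1],"dr":[0,0,2]},{"delta_pos":[0.3,-0.75,0],"dr":[0,0,2]},{"delta_pos":[0.3,-0.75,0],"dr":[0,0,2]},{"delta_pos":[0.3,-0.75,0],"dr":[0,0,2]}]'
python3 -m handwheel '[{"delta_pos":[0.3,-0.75,0],"dr":[0,0,2]},{"delta_pos":[0.3,-0.75,0],"dr":[0,0,2]},{"delta_pos":[0.3,-0.75,0],"dr":[0,0,2]},{"delta_pos":[0.3,-0.75,0],"dr":[0,0,2]},{"delta_pos":[0.3,-0.75,0],"dr":[0,0,2]},{"delta_pos":[0.3,-0.75,0],"dr":[0,0,2]},{"delta_pos":[0.3,-0.75,0],"dr":[0,0,0]},{"delta_pos":[0.2,-0.4,0],"dr":[0,0,0]},{"delta_pos":[0.1,-0.2,0],"dr":[0,0,0]},{"delta_pos":[0,0,0],"dr":[0,0,0]}]'
python3 - <<'E'
from h import *
s=get_state();print(s["eef_pos"],s["ee_rot"])
r=lambda c:cv2.resize(c,None,fx=3,fy=3,interpolation=cv2.INTER_CUBIC)
a=grab_frame("top");b=grab_frame("side")
cv2.imwrite("pics/c2.png",np.hstack([r(a[140:280,270:400]),r(b[140:280,270:400])])[:,:,::-1])
E
```

```text
t: 6.05
eef_pos: [0.5385, 0.1375, 0.1926]
ee_rot: [-3.141, 0.0, -1.626]
force: [0.7, 0.5, -0.8]
width: 0.0269
gripper_force: 20.0
t: 7.05
eef_pos: [0.6105, -0.0376, 0.1918]
ee_rot: [3.141, 0.0, -1.419]
force: [-0.2, -0.3, -0.4]
width: 0.0266
gripper_force: 20.0
[ 0.61054461 -0.03758922  0.19182467] [ 3.14130191e+00  7.48724286e-05 -1.41929113e+00]
```

View pics/c2.png

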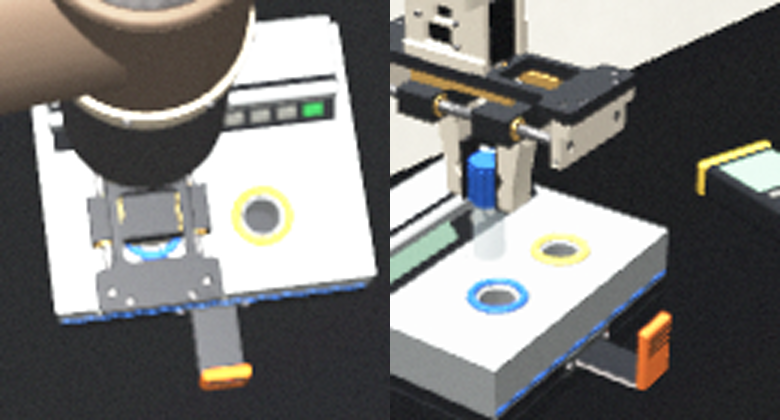

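```bash
python3 -m handwheel '[{"delta_pos":[0,-0.24,0],"dr":[0,0,0]},{"delta_pos":[0,0,-0.4],"dr":[0,0,0]},{"delta_pos":[0,0,-0.4],"dr":[0,0,0]},{"delta_pos":[0,0,-0.4],"dr":[0,0,0]},{"delta_pos":[0,0,0],"dr":[0,0,0]}]'
python3 - <<'E'
from h import *
s=get_state();print(s["eef_pos"],s["ee_rot"],s["force"])
r=lambda c:cv2.resize(c,None,fx=4,fy=4,interpolation=cv2.INTER_CUBIC)
b=grab_frame("side")
x,y=.6104,-.0447
for X in [(x,y,.085),(x,y,.085)]: print(proj("side",X))
cv2.imwrite("pics/c3.png",r(b[165:265,250:370])[:,:,::-1])
E
```

```text
t: 7.65
eef_pos: [0.6089, -0.0444, 0.153]
ee_rot: [3.137, 0.0, -1.418]
force: [0.0, -0.1, -0.4]
width: 0.0267
gripper_force: 20.0
[ 0.60893797 -0.0444388   0.1529873 ] [ 3.13715814e+00  1.90756198e-04 -1.41847403e+00] [ 0.04606268 -0.12918963 -0.41542891]
[305.26233893 238.36578705]
[305.26233893 238.36578705]
```

View pics/c3.png

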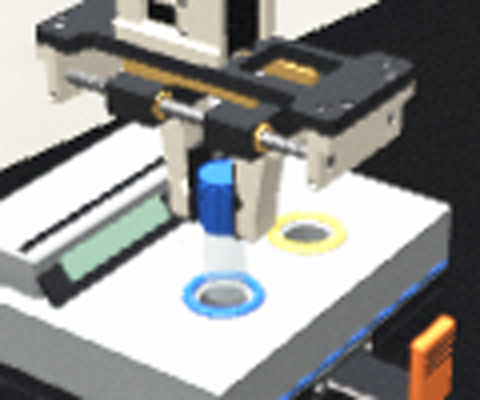

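```bash
python3 -m handwheel '[{"delta_pos":[0.02,0,-0.15],"dr":[0,0,0]},{"delta_pos":[0,0,-0.15],"dr":[0,0,0]},{"delta_pos":[0,0,-0.1],"dr":[0,0,0]},{"delta_pos":[0,0,-0.1],"dr":[0,0,0]},{"delta_pos":[0,0,0],"dr":[0,0,0]}]'
```

```text
t: 8.2
eef_pos: [0.6109, -0.0445, 0.1404]
ee_rot: [3.141, 0.0, -1.418]
force: [-0.4, 0.5, 0.0]
width: 0.0267
gripper_force: 20.0
```

```bash
python3 -m handwheel '[{"delta_pos":[0,0,-0.2],"dr":[0,0,0]},{"delta_pos":[0,0,-0.2],"dr":[0,0,0]},{"delta_pos":[0,0,-0.2],"dr":[0,0,0]},{"delta_pos":[0,0,-0.15],"dr":[0,0,0]},{"delta_pos":[0,0,-0.15],"dr":[0,0,0]},{"delta_pos":[0,0,-0.05],"dr":[0,0,0]},{"delta_pos":[0,0,0],"dr":[0,0,0]}]'
python3 -m handwheel '[{"delta_pos":[0,0,-0.03],"dr":[0,0,0]},{"delta_pos":[0,0,-0.03],"dr":[0,0,0]},{"delta_pos":[0,0,0],"dr":[0,0,0]}]'
```

```text
t: 8.9
eef_pos: [0.611, -0.0445, 0.112]
ee_rot: [3.141, -0.0, -1.418]
force: [-0.2, -0.3, -0.4]
width: 0.0267
gripper_force: 20.0
t: 9.2
eef_pos: [0.6111, -0.0444, 0.1106]
ee_rot: [-3.141, 0.0, -1.418]
force: [-0.3, -1.0, -0.7]
width: 0.0264
gripper_force: 20.0
```

```bash
for i in 1 2 3; do python3 -m handwheel '[{"delta_pos":[0,0,-0.03],"dr":[0,0,0]},{"delta_pos":[0,0,0],"dr":[0,0,0]}]' | egrep 'eef_pos|force:'; done
```

```text
eef_pos: [0.6111, -0.0444, 0.1096]
force: [-0.1, 0.2, -1.1]
gripper_force: 20.0
eef_pos: [0.6112, -0.0444, 0.1089]
force: [0.5, 0.5, 0.4]
gripper_force: 20.0
eef_pos: [0.6114, -0.0445, 0.1088]
force: [-2.0, -0.1, 7.0]
gripper_force: 20.0
```

```bash
python3 -m handwheel '[{"delta_pos":[0,0,0],"dr":[0,0,0]},{"delta_pos":[0,0,0],"dr":[0,0,0]},{"delta_pos":[0,0,0],"dr":[0,0,0]},{"delta_pos":[0,0,0],"dr":[0,0,0]},{"delta_pos":[0,0,0.1],"dr":[0,0,0]}]' -0.5
python3 -m handwheel '[{"delta_pos":[0,0,0.4],"dr":[0,0,0]},{"delta_pos":[0,0,0.7],"dr":[0,0,0]},{"delta_pos":[0,0,0.7],"dr":[0,0,0]},{"delta_pos":[0,0,0.7],"dr":[0,0,0]},{"delta_pos":[-0.15,0.7,0.2],"dr":[0,0,-2]},{"delta_pos":[-0.15,0.8,0],"dr":[0,0,-2]},{"delta_pos":[-0.15,0.8,0],"dr":[0,0,-2]},{"delta_pos":[-0.15,0.8,0],"dr":[0,0,-2]},{"delta_pos":[-0.15,0.8,0],"dr":[0,0,-2]},{"delta_pos":[-0.15,0.8,0],"dr":[0,0,-2]}]'
```

```text
t: 10.3
eef_pos: [0.6108, -0.0445, 0.1104]
ee_rot: [3.14, -0.0, -1.418]
force: [0.1, 0.0, 0.1]
width: 0.0609
gripper_force: 0.0
t: 11.3
eef_pos: [0.5841, 0.0975, 0.1931]
ee_rot: [-3.14, 0.0, -1.629]
force: [-0.1, -0.4, 0.8]
width: 0.0655
gripper_force: 0.0
```

```bash
python3 -m handwheel '[{"delta_pos":[-0.15,0.8,0],"dr":[0,0,-2]},{"delta_pos":[-0.15,0.8,0],"dr":[0,0,-2]},{"delta_pos":[-0.15,0.8,0],"dr":[0,0,-2]},{"delta_pos":[-0.15,0.8,0],"dr":[0,0,-2]},{"delta_pos":[-0.15,0.8,0],"dr":[0,0,0]},{"delta_pos":[-0.15,0.8,0],"dr":[0,0,0]},{"delta_pos":[-0.15,0.8,0],"dr":[0,0,0]},{"delta_pos":[-0.15,0.8,0],"dr":[0,0,0]},{"delta_pos":[-0.15,0.8,0],"dr":[0,0,0]},{"delta_pos":[-0.15,0.8,0],"dr":[0,0,0]}]' -1
python3 -m handwheel '[{"delta_pos":[-0.1,0.5,0],"dr":[0,0,0]},{"delta_pos":[-0.05,0.25,0],"dr":[0,0,0]},{"delta_pos":[0,0,0],"dr":[0,0,0]}]'
python3 - <<'E'
from m import *
H["yellow"]=(18,40)
go("wb cap","blue",(319,214),(306,228),.089,.123,.0135)
go("wy","yellow",(357,212),(327,224),.085,.085,.0205,50)
r=lambda c:cv2.resize(c,None,fx=3,fy=3,interpolation=cv2.INTER_CUBIC)
cv2.imwrite("pics/c4.png",np.hstack([r(I["top"][150:280,270:400]),r(I["side"][180:310,270:400])])[:,:,::-1])
E
```

```text
t: 12.3
eef_pos: [0.539, 0.3376, 0.1931]
ee_rot: [-3.141, 0.001, -1.767]
force: [0.6, 0.3, 1.1]
width: 0.0878
gripper_force: 0.0
t: 12.6
eef_pos: [0.5345, 0.3596, 0.1921]
ee_rot: [-3.142, 0.0, -1.766]
force: [0.0, 0.7, 0.2]
width: 0.0875
gripper_force: 0.0
wb cap [[310, 207, 21, 19, 265], [296, 222, 20, 22, 274]]
    [ 0.6064 -0.0437] [-0.  0.] [159.4274651845917]
    [ 0.6018 -0.0363] [ 0. -0.] [217.18880208325572]
    [ 0.6058 -0.0417] [-0.9339  0.2299  0.4725 -1.5817] [159.37195210088976, 214.78310608281754]
wy [[347, 202, 21, 20, 165], [317, 218, 20, 11, 112]]
    [ 0.6231 -0.1272] [-0.  0.] [250.36635519610718]
    [ 0.6228 -0.1285] [-0. -0.] [116.66988411638886]
    [ 0.6228 -0.1277] [ 0.2057  0.1387 -0.2565  0.1294] [250.40279976162128, 116.83651079097763]
```

View pics/c4.png

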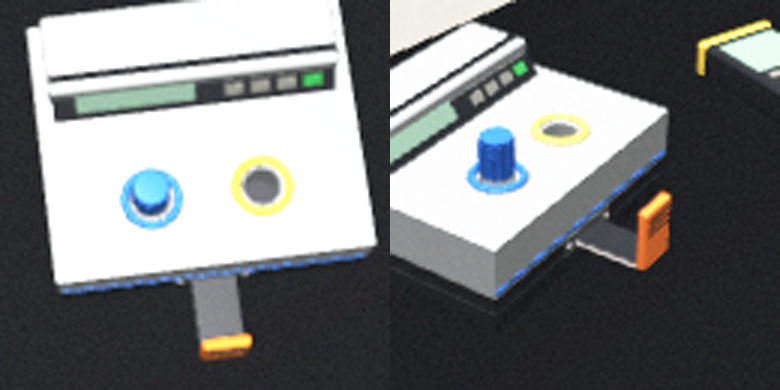

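The crop shows the blue standard seated in its well (cap at about (493,155)) and the yellow well empty at (262,185). Next: grasp yellow.

```bash
python3 -m handwheel '[{"delta_pos":[-0.02,0.05,-0.6],"dr":[0,0,0]},{"delta_pos":[0,0,-0.6],"dr":[0,0,0]},{"delta_pos":[0,0,-0.6],"dr":[0,0,0]},{"delta_pos":[0,0,-0.6],"dr":[0,0,0]},{"delta_pos":[0,0,-0.6],"dr":[0,0,0]},{"delta_pos":[0,0,-0.6],"dr":[0,0,0]},{"delta_pos":[0,0,-0.4],"dr":[0,0,0]},{"delta_pos":[0,0,0],"dr":[0,0,0]}]'
python3 -m handwheel '[{"delta_pos":[0,0,0],"dr":[0,0,0]},{"delta_pos":[0,0,0],"dr":[0,0,0]},{"delta_pos":[0,0,0],"dr":[0,0,0]},{"delta_pos":[0,0,0],"dr":[0,0,0]},{"delta_pos":[0,0,0],"dr":[0,0,0]},{"delta_pos":[0,0,0],"dr":[0,0,0]},{"delta_pos":[0,0,0],"dr":[0,0,0]},{"delta_pos":[0,0,0],"dr":[0,0,0]},{"delta_pos":[0,0,0],"dr":[0,0,0]},{"delta_pos":[0,0,0],"dr":[0,0,0]}]' 1 20
python3 -m handwheel '[{"delta_pos":[0,0,0],"dr":[0,0,0]},{"delta_pos":[0,0,0],"dr":[0,0,0]}]'
```

```text
t: 13.5
eef_pos: [0.5335, 0.359, 0.0702]
ee_rot: [3.14, -0.003, -1.768]
force: [-0.4, 0.7, -0.8]
width: 0.0875
gripper_force: 0.0
t: 14.5
eef_pos: [0.534, 0.3606, 0.0718]
ee_rot: [3.142, -0.0, -1.767]
force: [0.1, 0.2, 0.5]
width: 0.0266
gripper_force: 20.0
t: 14.7
eef_pos: [0.534, 0.3606, 0.0718]
ee_rot: [3.142, 0.0, -1.767]
force: [0.7, 0.5, 0.4]
width: 0.0266
gripper_force: 20.0
```

```bash
python3 -m handwheel '[{"delta_pos":[0,0,0.3],"dr":[0,0,0]},{"delta_pos":[0,0,0.7],"dr":[0,0,0]},{"delta_pos":[0,0,0.75],"dr":[0,0,0]},{"delta_pos":[0,0,0.75],"dr":[0,0,0]},{"delta_pos":[0,0,0.75],"dr":[0,0,0]},{"delta_pos":[0,0,0.75],"dr":[0,0,0]},{"delta_pos":[0,0,0.7],"dr":[0,0,0]},{"delta_pos":[0.05,-0.4,0],"dr":[0,0,0]},{"delta_pos":[0.15,-0.8,0],"dr":[0,0,2]},{"delta_pos":[0.15,-0.8,0],"dr":[0,0,2]}]'
python3 -m handwheel '[{"delta_pos":[0.15,-0.8,0],"dr":[0,0,2]},{"delta_pos":[0.15,-0.8,0],"dr":[0,0,2]},{"delta_pos":[0.15,-0.8,0],"dr":[0,0,2]},{"delta_pos":[0.15,-0.8,0],"dr":[0,0,2]},{"delta_pos":[0.15,-0.8,0],"dr":[0,0,2]},{"delta_pos":[0.15,-0.8,0],"dr":[0,0,2]},{"delta_pos":[0.15,-0.8,0],"dr":[0,0,2]},{"delta_pos":[0.15,-0.8,0],"dr":[0,0,2]},{"delta_pos":[0.15,-0.8,0],"dr":[0,0,0]},{"delta_pos":[0.15,-0.8,0],"dr":[0,0,0]}]'
python3 -m handwheel '[{"delta_pos":[0.15,-0.8,0],"dr":[0,0,0]},{"delta_pos":[0.15,-0.8,0],"dr":[0,0,0]},{"delta_pos":[0.15,-0.8,0],"dr":[0,0,0]},{"delta_pos":[0.15,-0.8,0],"dr":[0,0,0]},{"delta_pos":[0.15,-0.8,0],"dr":[0,0,0]},{"delta_pos":[0.1,-0.8,0],"dr":[0,0,0]},{"delta_pos":[0.1,-0.6,0],"dr":[0,0,0]},{"delta_pos":[0.05,-0.3,0],"dr":[0,0,0]},{"delta_pos":[0,0,0],"dr":[0,0,0]},{"delta_pos":[0,0,0],"dr":[0,0,0]}]'
```

```text
t: 15.7
eef_pos: [0.5442, 0.2997, 0.2129]
ee_rot: [3.141, 0.0, -1.695]
force: [0.7, 0.3, -0.9]
width: 0.027
gripper_force: 20.0
t: 16.7
eef_pos: [0.5892, 0.0592, 0.2128]
ee_rot: [3.141, 0.0, -1.418]
force: [0.1, 1.0, -0.7]
width: 0.0268
gripper_force: 20.0
t: 17.7
eef_pos: [0.6192, -0.1102, 0.2128]
ee_rot: [3.141, 0.0, -1.419]
force: [0.2, 0.0, -0.4]
width: 0.0267
gripper_force: 20.0
```

```bash
python3 -m handwheel '[{"delta_pos":[0.07,-0.3,0],"dr":[0,0,0]},{"delta_pos":[0.06,-0.28,0],"dr":[0,0,0]},{"delta_pos":[0,0,-0.5],"dr":[0,0,0]},{"delta_pos":[0,0,-0.5],"dr":[0,0,0]},{"delta_pos":[0,0,-0.5],"dr":[0,0,0]},{"delta_pos":[0,0,-0.5],"dr":[0,0,0]},{"delta_pos":[0,0,0],"dr":[0,0,0]}]'
python3 - <<'E'
from h import *
s=get_state();print(s["eef_pos"],s["force"])
r=lambda c:cv2.resize(c,None,fx=4,fy=4,interpolation=cv2.INTER_CUBIC)
b=grab_frame("side")
cv2.imwrite("pics/c5.png",r(b[165:265,270:390])[:,:,::-1])
E
```

```text
t: 18.4
eef_pos: [0.6222, -0.1279, 0.1507]
ee_rot: [3.138, 0.001, -1.418]
force: [-0.3, -0.1, -0.8]
width: 0.0267
gripper_force: 20.0
[ 0.62218035 -0.12793877  0.15065074] [-0.29986958 -0.05776176 -0.84438891]
```

View pics/c5.png

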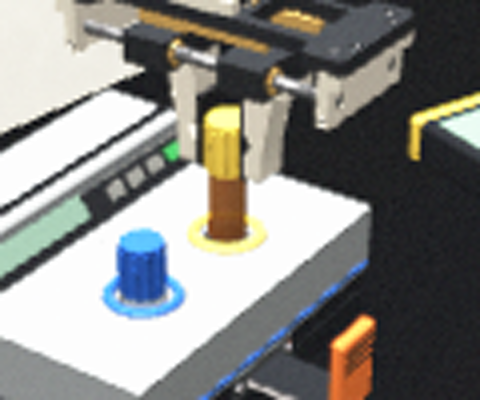

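The rod (column ~227) is centred on the yellow ring (~227); lowering.

```bash
python3 -m handwheel '[{"delta_pos":[0,0,-0.15],"dr":[0,0,0]},{"delta_pos":[0,0,-0.15],"dr":[0,0,0]},{"delta_pos":[0,0,-0.1],"dr":[0,0,0]},{"delta_pos":[0,0,0],"dr":[0,0,0]}]' | egrep 'eef|force:'

```

```text
eef_pos: [0.6235, -0.1279, 0.1407]
force: [-0.2, -1.3, -0.4]
gripper_force: 20.0
```

```bash
python3 -m handwheel '[{"delta_pos":[0,0,-0.2],"dr":[0,0,0]},{"delta_pos":[0,0,-0.2],"dr":[0,0,0]},{"delta_pos":[0,0,-0.2],"dr":[0,0,0]},{"delta_pos":[0,0,-0.2],"dr":[0,0,0]},{"delta_pos":[0,0,-0.15],"dr":[0,0,0]},{"delta_pos":[0,0,-0.05],"dr":[0,0,0]},{"delta_pos":[0,0,0],"dr":[0,0,0]}]' | egrep 'eef|force:'
for i in 1 2; do python3 -m handwheel '[{"delta_pos":[0,0,-0.03],"dr":[0,0,0]},{"delta_pos":[0,0,0],"dr":[0,0,0]}]' | egrep 'eef_pos|force:'; done
```

```text
eef_pos: [0.6235, -0.1279, 0.1105]
force: [2.6, -1.7, -2.2]
gripper_force: 20.0
eef_pos: [0.6236, -0.1279, 0.1101]
force: [2.8, -2.3, -0.1]
gripper_force: 20.0
eef_pos: [0.6236, -0.1279, 0.1093]
force: [2.1, -2.6, 0.1]
gripper_force: 20.0
```

```bash
for i in 1 2; do python3 -m handwheel '[{"delta_pos":[0,0,-0.03],"dr":[0,0,0]},{"delta_pos":[0,0,0],"dr":[0,0,0]}]' | egrep 'eef_pos|force:'; done
```

```text
eef_pos: [0.6237, -0.1279, 0.1088]
force: [0.7, -0.6, 3.9]
gripper_force: 20.0
eef_pos: [0.6238, -0.1279, 0.1087]
force: [-1.7, -1.3, 10.6]
gripper_force: 20.0
```

```bash
python3 -m handwheel '[{"delta_pos":[0,0,0],"dr":[0,0,0]},{"delta_pos":[0,0,0],"dr":[0,0,0]},{"delta_pos":[0,0,0],"dr":[0,0,0]},{"delta_pos":[0,0,0],"dr":[0,0,0]},{"delta_pos":[0,0,0.1],"dr":[0,0,0]},{"delta_pos":[0,0,0.4],"dr":[0,0,0]},{"delta_pos":[0,0,0.7],"dr":[0,0,0]},{"delta_pos":[0,0,0.7],"dr":[0,0,0]},{"delta_pos":[0,0,0.7],"dr":[0,0,0]},{"delta_pos":[0,0,0.5],"dr":[0,0,0]}]' -0.5
python3 - <<'E'
from m import *
obs=[]
for n,p in(("top",(344,265)),("side",(357,257))):
    c,st,h=blobs(mask(I[n],4,24,s=90),np.array(p),15); h=h.reshape(-1,2)
    obs.append((n,hc(h)[0],h.min(0),h.max(0))); print(n,st,c)
yaw=np.arctan2(.6237-.6111,.1279-.0445);print("yaw",yaw)
ex=np.array([np.cos(yaw),np.sin(yaw)]);ey=np.array([-ex[1],ex[0]])
def box(n,p):
    P=[]
    for a in(-.0045,.0045):
        for b in(-.018,.018):
            for z in(-.032,.016):
                q=p[:2]+a*ex+b*ey; P.append(proj(n,(*q,p[2]+z)))
    P=np.array(P); return np.r_[hc(P)[0],P.min(0),P.max(0)]
def f(p,oo=obs): return np.concatenate([box(n,p)-np.r_[c,lo-.3,hi+.3] for n,c,lo,hi in oo])
s=least_squares(f,[.5027,-.098,.0714],x_scale=.01,diff_step=1e-4);print(s.x,s.fun)
p=s.x; w=np.array([.6174,-.0862]); d=w-p[:2]; print("wells mid rel tab in phot axes",d@ex,d@ey)
r=lambda c:cv2.resize(c,None,fx=4,fy=4,interpolation=cv2.INTER_CUBIC)
cv2.imwrite("pics/c6.png",np.hstack([r(I["top"][180:280,300:400]),r(I["side"][180:280,290:390])])[:,:,::-1])
E
```

```text
t: 21.35
eef_pos: [0.624, -0.1279, 0.2031]
ee_rot: [-3.139, -0.001, -1.418]
force: [0.5, -0.3, -0.2]
width: 0.0658
gripper_force: 0.0
top [336 261  18   9  89] [344.427  265.9213]
side [352 243  12  27 224] [357.1562 256.6384]
yaw 0.14994517057344597
[ 0.5033 -0.1028  0.0668] [-0.1088  0.0391  0.2342  0.1424  0.2106  0.3255 -0.1197 -0.0045 -0.8179
  0.1224  0.34   -0.2074]
wells mid rel tab in phot axes 0.11526691661872963 -0.0006013471498789551
```

View pics/c6.png

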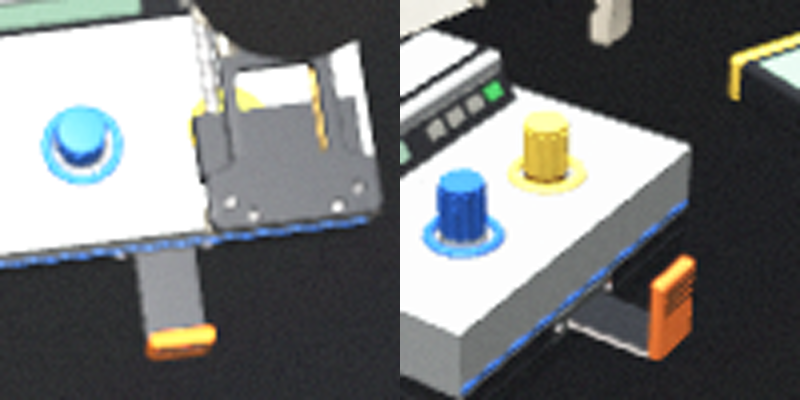

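Both standards are seated (caps at (80,135) and (545,145) in the crop); the tab is free. Next, over the tab with a partial opening.

```bash
python3 -m handwheel '[{"delta_pos":[-0.4,0.08,0],"dr":[0,0,0]},{"delta_pos":[-0.7,0.14,0],"dr":[0,0,0]},{"delta_pos":[-0.7,0.14,0],"dr":[0,0,0]},{"delta_pos":[-0.7,0.14,0],"dr":[0,0,0]},{"delta_pos":[-0.7,0.14,0],"dr":[0,0,0]},{"delta_pos":[-0.6,0.12,0],"dr":[0,0,0]},{"delta_pos":[-0.32,0.06,0],"dr":[0,0,0]},{"delta_pos":[0,0,0],"dr":[0,0,0]},{"delta_pos":[0,0,0],"dr":[0,0,0]}]' -0.14
```

```text
t: 22.35
eef_pos: [0.5002, -0.1032, 0.2004]
ee_rot: [-3.141, -0.0, -1.418]
force: [-0.1, -0.4, -1.1]
width: 0.0501
gripper_force: 0.0
```

```bash
python3 -m handwheel '[{"delta_pos":[0,0,-0.5],"dr":[0,0,0]},{"delta_pos":[0,0,-0.6],"dr":[0,0,0]},{"delta_pos":[0,0,-0.6],"dr":[0,0,0]},{"delta_pos":[0,0,-0.6],"dr":[0,0,0]},{"delta_pos":[0,0,-0.6],"dr":[0,0,0]},{"delta_pos":[0,0,-0.6],"dr":[0,0,0]},{"delta_pos":[0,0,-0.5],"dr":[0,0,0]},{"delta_pos":[0,0,-0.3],"dr":[0,0,0]},{"delta_pos":[0,0,0],"dr":[0,0,0]}]'
python3 -m handwheel '[{"delta_pos":[0,0,0],"dr":[0,0,0]},{"delta_pos":[0,0,0],"dr":[0,0,0]},{"delta_pos":[0,0,0],"dr":[0,0,0]},{"delta_pos":[0,0,0],"dr":[0,0,0]},{"delta_pos":[0,0,0],"dr":[0,0,0]},{"delta_pos":[0,0,0],"dr":[0,0,0]},{"delta_pos":[0,0,0],"dr":[0,0,0]},{"delta_pos":[0,0,0],"dr":[0,0,0]},{"delta_pos":[0,0,0],"dr":[0,0,0]}]' 1 30
```

```text
t: 23.25
eef_pos: [0.4995, -0.1034, 0.0698]
ee_rot: [3.139, -0.0, -1.419]
force: [-0.6, 0.1, -0.0]
width: 0.0498
gripper_force: 0.0
t: 24.15
eef_pos: [0.5006, -0.1031, 0.0717]
ee_rot: [-3.14, -0.0, -1.418]
force: [3.7, 1.6, 1.3]
width: 0.0086
gripper_force: 30.0
```

```bash
for i in 1 2 3 4 5; do python3 -m handwheel '[{"delta_pos":[0.033,0.005,0],"dr":[0,0,0]},{"delta_pos":[0,0,0],"dr":[0,0,0]}]' | egrep 'eef_pos|^force:'; done
```

```text
eef_pos: [0.5014, -0.103, 0.0716]
force: [3.2, 0.3, 4.8]
eef_pos: [0.5023, -0.1028, 0.0716]
force: [3.2, 2.1, 4.5]
eef_pos: [0.5033, -0.1027, 0.0716]
force: [3.8, 0.8, 4.9]
eef_pos: [0.5043, -0.1025, 0.0716]
force: [3.1, 2.5, 5.7]
eef_pos: [0.5046, -0.1025, 0.0716]
force: [1.4, 2.3, 7.2]
```

```bash
for i in 1 2; do python3 -m handwheel '[{"delta_pos":[0.033,0.005,0],"dr":[0,0,0]},{"delta_pos":[0,0,0],"dr":[0,0,0]}]' | egrep 'eef_pos|^force:'; done
```

```text
eef_pos: [0.5047, -0.1025, 0.0716]
force: [-2.2, 1.1, 10.1]
eef_pos: [0.5047, -0.1025, 0.0715]
force: [-6.0, 2.2, 14.1]
```

```bash
python3 -m handwheel '[{"delta_pos":[-0.2,-0.03,0],"dr":[0,0,0]},{"delta_pos":[-0.2,-0.03,0],"dr":[0,0,0]},{"delta_pos":[-0.2,-0.03,0],"dr":[0,0,0]},{"delta_pos":[-0.2,-0.03,0],"dr":[0,0,0]},{"delta_pos":[-0.2,-0.03,0],"dr":[0,0,0]},{"delta_pos":[-0.2,-0.03,0],"dr":[0,0,0]},{"delta_pos":[-0.1,-0.015,0],"dr":[0,0,0]},{"delta_pos":[-0.06,-0.01,0],"dr":[0,0,0]},{"delta_pos":[0,0,0],"dr":[0,0,0]},{"delta_pos":[0,0,0],"dr":[0,0,0]}]'
```

```text
t: 26.55
eef_pos: [0.4672, -0.1082, 0.0716]
ee_rot: [-3.139, -0.0, -1.418]
force: [8.2, 1.3, 1.1]
width: 0.0086
gripper_force: 30.0
```

```bash
python3 -m handwheel '[{"delta_pos":[-0.06,-0.009,0],"dr":[0,0,0]},{"delta_pos":[-0.055,-0.008,0],"dr":[0,0,0]},{"delta_pos":[0,0,0],"dr":[0,0,0]},{"delta_pos":[0,0,0],"dr":[0,0,0]},{"delta_pos":[0,0,0],"dr":[0,0,0]}]'
python3 - <<'E'
from h import *
s=get_state();print(s["eef_pos"],s["force"])
r=lambda c:cv2.resize(c,None,fx=5,fy=5,interpolation=cv2.INTER_CUBIC)
a=grab_frame("top");b=grab_frame("side")
cv2.imwrite("pics/c7.png",np.hstack([r(a[190:300,300:380]),r(b[200:310,310:390])])[:,:,::-1])
E
```

```text
t: 27.05
eef_pos: [0.464, -0.1087, 0.0717]
ee_rot: [-3.139, -0.0, -1.418]
force: [8.8, 0.8, 0.7]
width: 0.0088
gripper_force: 30.0
[ 0.4639538  -0.10868945  0.07165307] [8.82706938 0.81771789 0.69379224]
```

View pics/c7.png

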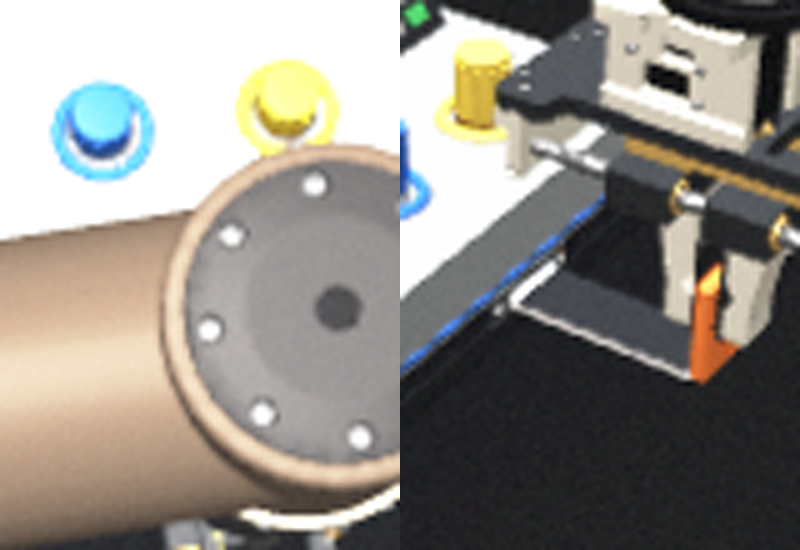

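The white line shows just out at the housing edge (at about (540,280)), with no red. The slide is about 41 mm out and still held, so I'm handing in.

```bash
python3 -c "
from station import job_done; print(job_done())"
```

```text
the job is handed in; nothing more can be done
None
```

The blue and yellow standards are fully down in their wells, and I handed the job in at about 27 s with the shutter held about 41 mm out: its white line just clear of the housing, no red showing.

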